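# Re-set the return valve of a bench cooling loop

### The job

Re-set the valve with the red handwheel: first turn it clockwise until it just comes home on its soft seat, without forcing it, then open it so that the stem has really moved by one full turn (to within a tenth of a turn), not counting the slack in the worn wheel. Let go of the wheel, and leave the blue valve and the things lying around as they are.

Things in the scene. Friction and masses are not known exactly. Their poses are not given: they have to be found in the camera images.
- red_axis (a point): Point on the upright axis of the red handwheel, at the height of its rim (150 mm above the desk). The wheel is level: rim 124 mm across (centre line), bar 12 mm thick, three spokes, on a brass gate valve fixed to the desk. Clockwise seen from above shuts the valve, counter-clockwise opens it.
- red_crank_grip (a point): Centre of the upright white crank handle on the red wheel's rim: a round grip 24 mm across and 44 mm tall that spins freely on its pin. It goes round the wheel's axis on a circle of 62 mm radius, its centre 33 mm above the rim's centre line. Slack turns at under 1 N at the handle, along the circle; driving the stem takes 4 to 7 N.
- stem (a joint): Lift of the red valve's stem in m: 0 shut, growing as it opens, 0.0015 for each whole turn that drives it. It starts 0.1 to 0.36 of a turn open. The wheel sits loose on its drive: at each change of direction it turns nearly free through a slack that differs from start to start, one eighth to two fifths of a turn, before it takes the stem along.
- squash (a joint): How far the red valve's soft seat is squashed, in m: 0 at rest, growing when the wheel is forced shut. The seat yields like a spring and the wheel turns on with it: 0.00005 m (0.01 rad of wheel turn) for each newton along the circle at the handle. About 10 N is snugly home; beyond 0.001 (20 N at the handle) the seat is damaged.
- blue_axis (a point): Point on the upright axis of the blue handwheel of the second valve, same make and size, at the height of its rim (150 mm). To be left alone.
- blue_wheel (a joint): Turn of the blue handwheel in rad, 0 at the start; it is not to be turned.
- cup: Blue mug-like cup without handle standing on the desk, 80 mm across, 95 mm tall; origin under its centre.
- driver: Screwdriver lying on the desk, about 200 mm long; origin on the desk under its middle.
- tray: Yellow open parts tray, 100 x 70 x 25 mm, on the desk; origin under its centre.
Things that resemble listed ones, but are neither listed nor needed, are in the scene too. Leave any purple or turquoise look-alike of the part that bears red_axis alone.

How it is judged:
On the way:
1. the red valve is shut: its stem is home on the seat (value of joint stem below 3e-05 m), for 0.1 s.
At the end, for the whole second after the job is handed in: After having been shut, the red valve's stem stands one turn open: lift 1.5 mm within 0.15 mm (a tenth of a turn), with no load left on the seat (value of joint stem between 0.00135 and 0.00165 m and value of joint squash below 0.00015 m); the robot touches nothing.
It fails at once if the red valve is forced on its seat (squashed by more than 1 mm) (value of joint squash above 0.001 m).
It fails at once if the red valve is opened far beyond one turn (more than 1.4 turns) (value of joint stem above 0.0021 m).
It fails at once if the blue wheel is turned by more than 0.15 rad (value of joint blue_wheel above 0.15 rad or value of joint blue_wheel below -0.15 rad).
It fails at once if the cup, the screwdriver or the tray is moved by more than 30 mm (distance of any of cup, driver, tray from where it was at the start of the episode above 0.03 m).
It also fails if it takes over 72 s, if anything falls off the work surface, if the arm or the gripper's body presses on something with over 40 N, if the wrist force passes 120 N, or if a joint passes its speed limit or range.

### The arm

A 6-joint arm with a two-finger parallel gripper is mounted at the origin on the work surface. World frame = base frame: x ahead of the robot, y to its left, z up, the work surface at z = 0. Lengths are in m, angles in rad, forces in N, time in s.
With the tool pointing down it reaches from about 0.275 to 0.875 m from the base axis. Payload 12.5 kg.
Tool frame: the origin (TCP) lies between the finger pads; the fingertips stand 17 mm ahead of it and the grasp point (between the pads) lies 2 mm behind it; y points along the fingers, x is the direction in which the jaws open and shut, and the axes are right-handed (so a half turn about y gives the same grasp; the last joint's range is limited). The gripper opens to 85 mm and grips with 20 to 120 N. Pads are 22 mm wide; open, the fingers measure 114 mm over their backs; the gripper's body (76 mm by 85 mm) begins 54 mm behind the grasp point. The pads swing forward as they close: fully open they stand 13 mm farther back than shut.
Start: joints at [1.206, 0.351, 1.652, -0, 1.139, -0.085], TCP at [0.152, 0.529, 0.248] pointing down, gripper open.
Joint ranges: [-2.75, 2.75], [-0.79, 2.1], [0.01, 2.65], [-1.57, 4.71], [0.07, 3.14], [-2.87, 2.87]. Speed limits (rad/s): [2.22, 2.22, 2.79, 3.14, 3.14, 3.14].

### API

Orientations are given as [roll, pitch, yaw] about the fixed x, y, z axes, in that order (R = Rz(yaw) Ry(pitch) Rx(roll)).
In Python, from workcell import state, read_camera, camera_model, order gives the robot as it stands.
- The arm moves only by the tool apply_moves, never from a script. Its argument "commands" is a list that holds one entry, the list of rows, each a list of 4 numbers: the shift along the tool's x, y, z normalised to -1 to 1, where 1 is 0.5 m, then the turn about the tool's y normalised to -1 to 1, where 1 is 90 degrees. A call has 1 to 20 rows; each row is the pose to reach, as a shift and turn from the pose measured when the call began, along the tool's axes at that moment; what a row does not reach only later rows make up. A row lasts 1/10 s, in which the tool goes at most 50 mm and 8.59 degrees, less where a joint would pass 70% of its speed; a pose out of reach is approached as far as the arm can. A call with a number of a shift or a turn outside -1 to 1 is refused whole. A call with a gripper value outside its range is refused whole. "gripper" is the finger opening in mm, from 0 to 85.4, set as the call begins (left out, the last holds). The fingers move at their own pace and stop on an object; "grip_force" is the grip in N (left out, the last holds). Time passes only in rows, so rows that repeat a pose let the fingers close. It gives the time, the measured TCP pose, the force and the opening at its end, in the units of the state.
- state(): the state, without advancing time (a new reading comes with each control period).
- read_camera(name): name is "scene" or "top" or "wrist"; returns the picture (480x640x3 uint8, red, green, blue); there is no depth.
- camera_model(name): a dict with "intrinsics" (3x3 intrinsics, pixels), "view" (4x4, takes a point from world to camera coordinates). Camera axes: x right, y down, z forward; pixel columns grow to the right and rows downward; lengths in m; the calibration is good to about 2 mm. A picture is of the moment at which its call begins: read the wrist's pose just before it. camera_model takes no time and is no camera call; for the wrist camera it gives the pose at the moment of the call.
- order.close_job(): hands the job in, once; it reports no verdict.
The state is a dict: "time_s": time; "qpos": joint angles; "qd": joint speeds; "effort": joint torques, N m; "tcp_pos": TCP position; "orientation": TCP orientation; "wrist_force": force on the tool from outside, world axes, zero at the start; "wrist_torque": the same for the moment, N m; "width": opening from 0.0 (shut) to 1.0 (fully open).
Only numpy, scipy, OpenCV 4.12 (cv2) and the standard library are available. Lean on these libraries where they do the work, as an engineer would, in place of code of your own. Each camera call takes 0.05 s, during which the arm holds its last target. There are 200 camera calls.

## Working session

There is one attempt and no reset: what is moved stays moved. The work goes in short steps, Python scripts to look and compute and a tool call to move; the robot and the scene stay as the last step left them, time stands still between calls to the robot, and variables do not carry over. Pictures are saved under pics/ and viewed, about 8 in all and at most 12, crops included, and the job is handed in when it is done.

Besides the shell and the picture viewer there is one more tool, called after "Call:" in YAML: its name, and indented under it one key for each argument. apply_moves: Moves the arm, as the interface text tells. Scaled input: -1 to 1 covers 0.5 m each way for a shift and 90 degrees each way for a turn. Its arguments: {"type":"object","properties":{"commands":{"type":"array","items":{"type":"array","items":{"type":"array","items":{"type":"number","minimum":-1,"maximum":1}}}},"gripper":{"type":"number"},"grip_force":{"type":"number"}},"required":["commands"]}

```bash
ls; mkdir -p pics
python3 - <<'E'
from workcell import *
import cv2,numpy as np
s=state();print(s)
for n in("scene","top"):
    cv2.imwrite(f"pics/{n}0.png",read_camera(n)[:,:,::-1]);m=camera_model(n);print(n,np.round(m["intrinsics"],1).tolist(),np.round(m["view"],3).tolist())
E
```

```text
pics
{'time_s': 0.0, 'qpos': array([ 1.20639504e+00,  3.51279717e-01,  1.65244435e+00, -4.46287630e-05,
        1.13910707e+00, -8.45746932e-02]), 'qd': array([-0.00057632, -0.00050167,  0.00060144, -0.00079532,  0.00079359,
        0.00171899]), 'effort': array([ 8.91746313e-04, -5.06114566e+01, -2.91402984e+01, -7.56592613e-05,
        4.76193032e-03,  1.36506009e-05]), 'tcp_pos': array([0.15175999, 0.52831166, 0.2477269 ]), 'orientation': array([-1.57073207e+00,  1.23748436e-03,  1.29098847e+00]), 'wrist_force': array([ 0.61764013, -0.42535457, -0.76747645]), 'wrist_torque': array([ 0.00938011,  0.03603006, -0.01587285]), 'width': 0.9977024642386733}
scene [[512.4, 0.0, 320.5], [0.0, 512.4, 242.8], [0.0, 0.0, 1.0]] [[-0.72, 0.694, 0.016, 0.232], [0.564, 0.598, -0.57, -0.314], [-0.405, -0.401, -0.822, 1.327], [0.0, 0.0, 0.0, 1.0]]
top [[578.3, 0.0, 319.7], [0.0, 578.3, 242.6], [0.0, 0.0, 1.0]] [[-0.008, -1.0, 0.025, 0.149], [-0.995, 0.005, -0.1, 0.539], [0.1, -0.025, -0.995, 1.314], [0.0, 0.0, 0.0, 1.0]]
```

View pics/top0.png

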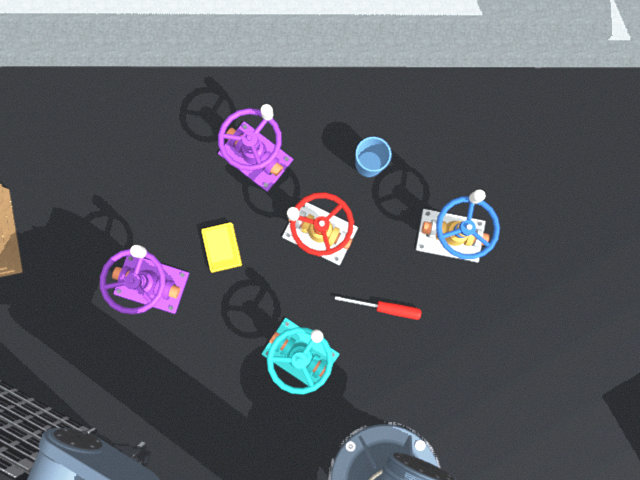

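View pics/scene0.png

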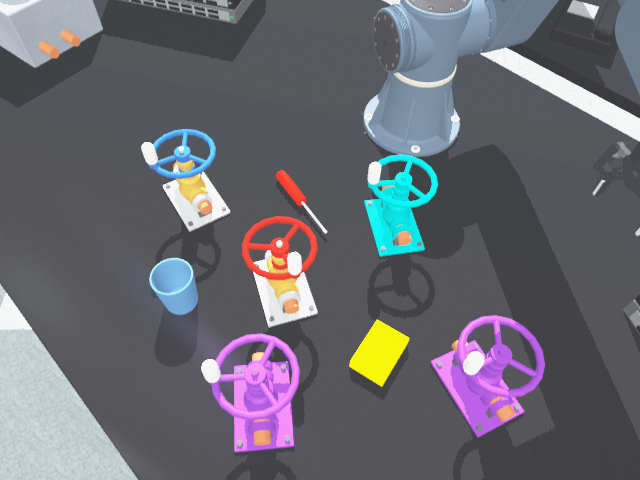

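Top view: the red wheel is at about (322,225) with its white grip at (293,214). The blue wheel is at (468,228), cup (372,157), driver (380,307), tray (221,247). Next I'll measure the rim and grip.

```bash
cat > h.py <<'E'
from workcell import *
import cv2,numpy as np
def ray(n,uv,z,m=None):
    m=m or camera_model(n);V=np.array(m["view"]);K=np.array(m["intrinsics"])
    R=V[:3,:3];c=-R.T@V[:3,3];d=R.T@np.linalg.solve(K,[uv[0],uv[1],1.]);return c+d*(z-c[2])/d[2]
def toolvec(w,s):  # world shift -> normalised tool shift
    from scipy.spatial.transform import Rotation as Ro
    return Ro.from_euler("xyz",s["orientation"]).as_matrix().T@np.array(w)/0.5
E
python3 - <<'E'
from h import *
for n,box,gb in(("top",(285,185,365,265),(283,203,303,224)),("scene",(235,210,325,285),(285,250,305,278))):
    im=cv2.imread(f"pics/{n}0.png");b,g,r=[im[:,:,i].astype(int) for i in range(3)]
    k=np.zeros(r.shape,bool);x0,y0,x1,y1=box;k[y0:y1,x0:x1]=True
    red=((r>120)&(g<70)&(b<70)&k).astype(np.uint8)
    c=max(cv2.findContours(red,cv2.RETR_EXTERNAL,cv2.CHAIN_APPROX_NONE)[0],key=cv2.contourArea)[:,0]
    P=np.array([ray(n,p,.15)[:2] for p in c])
    h=cv2.convexHull(P.astype(np.float32))[:,0]
    A=np.c_[2*h,np.ones(len(h))];s=np.linalg.lstsq(A,(h**2).sum(1),rcond=None)[0];R=np.sqrt(s[2]+s[0]**2+s[1]**2)
    k[:]=False;x0,y0,x1,y1=gb;k[y0:y1,x0:x1]=True
    w=(r>190)&(g>190)&(b>180)&k;v,u=np.nonzero(w)
    G=ray(n,(u.mean(),v.mean()),.183)[:2]
    print(n,"axis",s[:2],"R(68)",R,"grip px",u.mean(),v.mean(),len(u),G,"r",np.linalg.norm(G-s[:2]),np.degrees(np.arctan2(*(G-s[:2])[::-1])))
E
```

```text
top axis [0.56792768 0.14421749] R(68) 0.06732263620443056 grip px 294.4245810055866 214.18435754189943 179 [0.58281093 0.20057424] r 0.05828888246784714 75.2065082569061
scene axis [0.56374226 0.13518192] R(68) 0.05203833953941121 grip px 294.7278481012658 263.94620253164555 316 [0.58502977 0.20618283] r 0.07412346110369449 73.31021184578758
```

Call:
apply_moves:
  commands:
    - [[0,0,-0.104,0],[-0.06,-0.104,-0.1,0],[-0.1,-0.104,-0.2,0],[-0.13,-0.104,-0.3,0],[-0.16,-0.104,-0.4,0],[-0.2,-0.104,-0.5,0],[-0.24,-0.104,-0.6,0],[-0.28,-0.104,-0.7,0],[-0.32,-0.104,-0.8,0],[-0.36,-0.104,-0.9,0],[-0.384,-0.104,-0.96,0],[-0.384,-0.104,-1,0],[-0.384,-0.104,-1,0],[-0.384,-0.104,-1,0],[-0.384,-0.104,-1,0]]
  gripper: 60
  grip_force: 40

```text
time_s: 1.6
tcp_pos: [0.5786, 0.2064, 0.2998]
orientation: [-1.57, 0.001, 1.292]
wrist_force: [-0.4, -0.3, -0.1]
width: 0.704
```

Run:
```python
from h import *
s=state();print(s["time_s"],s["tcp_pos"],s["orientation"],s["wrist_force"],s["width"])
m=camera_model("wrist");im=read_camera("wrist")[:,:,::-1].copy()
V=np.array(m["view"]);K=np.array(m["intrinsics"])
for p in([.584,.204,.183],[.568,.144,.15]):
    q=K@(V[:3,:3]@np.array(p)+V[:3,3]);q=q[:2]/q[2];print(q);cv2.drawMarker(im,tuple(int(i) for i in q),(0,255,0),0,20)
cv2.imwrite("pics/w1.png",im)
```

```text
1.6 [0.57856197 0.20635075 0.2998148 ] [-1.57006955e+00  1.24012493e-03  1.29173434e+00] [-0.35402113 -0.30989237 -0.05360987] 0.7040543030005674
[311.20298405 250.33428144]
[224.17579765 235.75822259]
```

View pics/w1.png

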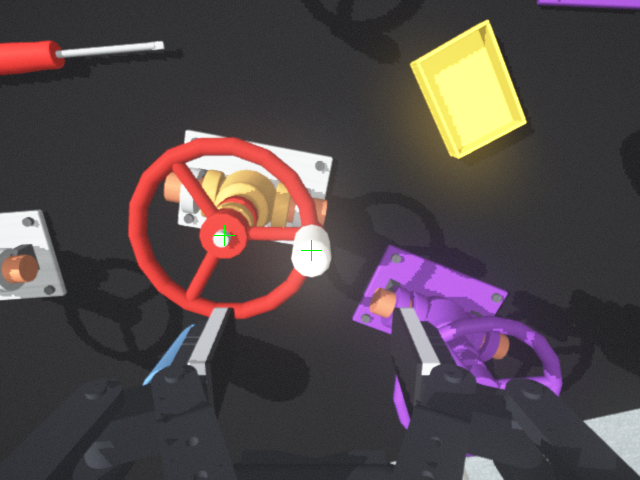

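Projected estimates land on the hub (224,236) and the grip (311,250), so I'll descend and grasp.

Call:
apply_moves:
  commands:
    - [[-0.0016,0,-0.012,0],[-0.0016,0.08,-0.012,0],[-0.0016,0.14,-0.012,0],[-0.0016,0.19,-0.012,0],[-0.0016,0.234,-0.012,0],[-0.0016,0.234,-0.012,0],[-0.0016,0.234,-0.012,0]]

```text
time_s: 2.35
tcp_pos: [0.5842, 0.2043, 0.1838]
orientation: [-1.571, 0.001, 1.293]
wrist_force: [-0.6, 0.3, 0.3]
width: 0.704
```

Call:
apply_moves:
  commands:
    - [[0,0,0,0],[0,0,0,0],[0,0,0,0],[0,0,0,0],[0,0,0,0],[0,0,0,0],[0,0,0,0],[0,0,0,0]]
  gripper: 10

```text
time_s: 3.15
tcp_pos: [0.5844, 0.2041, 0.1845]
orientation: [-1.572, 0.001, 1.293]
wrist_force: [-1.5, -3.0, 5.8]
width: 0.266
```

```bash
cat >> h.py <<'E'
C=np.array([.568,.144])
def ft(s=None):
    s=s or state();d=s["tcp_pos"][:2]-C;a=np.arctan2(d[1],d[0]);f=s["wrist_force"]
    print("t",round(s["time_s"],2),"ang %.1f r %.1f"%(np.degrees(a),1e3*np.hypot(*d)),"Ft(ccw+) %.2f Fr %.2f Fz %.2f"%(-f[0]*np.sin(a)+f[1]*np.cos(a),f[0]*np.cos(a)+f[1]*np.sin(a),f[2]),"z %.4f"%s["tcp_pos"][2]);return a
def rows(total,step,settle=2,R=.062):
    s=state();a=ft(s);n=max(1,int(round(abs(total)/step)));o=[]
    for i in list(range(1,n+1))+[n]*settle:
        b=a+np.radians(total)*i/n;w=np.r_[C+R*np.array([np.cos(b),np.sin(b)])-s["tcp_pos"][:2],0.184-s["tcp_pos"][2]]
        o.append([round(float(x),3) for x in toolvec(w,s)]+[0])
    print(o)
E
python3 -c "
from h import *
rows(-48,4)"
```

```text
t 3.15 ang 74.7 r 62.3 Ft(ccw+) 0.66 Fr -3.30 Fz 5.81 z 0.1845
[[-0.001, 0.001, -0.009, 0], [-0.002, 0.001, -0.017, 0], [-0.003, 0.001, -0.026, 0], [-0.005, 0.001, -0.034, 0], [-0.008, 0.001, -0.042, 0], [-0.011, 0.001, -0.051, 0], [-0.014, 0.001, -0.058, 0], [-0.019, 0.001, -0.066, 0], [-0.023, 0.001, -0.073, 0], [-0.029, 0.001, -0.08, 0], [-0.034, 0.001, -0.087, 0], [-0.041, 0.001, -0.093, 0], [-0.041, 0.001, -0.093, 0], [-0.041, 0.001, -0.093, 0]]
```

Call:
apply_moves:
  commands:
    - [[-0.001,0.001,-0.009,0],[-0.002,0.001,-0.017,0],[-0.003,0.001,-0.026,0],[-0.005,0.001,-0.034,0],[-0.008,0.001,-0.042,0],[-0.011,0.001,-0.051,0],[-0.014,0.001,-0.058,0],[-0.019,0.001,-0.066,0],[-0.019,0.001,-0.066,0],[-0.019,0.001,-0.066,0]]

```text
time_s: 4.15
tcp_pos: [0.6132, 0.1864, 0.1843]
orientation: [-1.57, 0.0, 1.292]
wrist_force: [-5.2, 2.2, 6.4]
width: 0.27
```

```bash
python3 -c "
from h import *
rows(-30,4)"
```

```text
t 4.15 ang 43.2 r 62.0 Ft(ccw+) 5.12 Fr -2.26 Fz 6.39 z 0.1843
[[-0.004, 0.001, -0.007, 0], [-0.009, 0.001, -0.013, 0], [-0.014, 0.001, -0.02, 0], [-0.02, 0.001, -0.025, 0], [-0.026, 0.001, -0.031, 0], [-0.032, 0.001, -0.036, 0], [-0.039, 0.001, -0.041, 0], [-0.046, 0.001, -0.045, 0], [-0.046, 0.001, -0.045, 0], [-0.046, 0.001, -0.045, 0]]
```

Call:
apply_moves:
  commands:
    - [[-0.004,0.001,-0.007,0],[-0.009,0.001,-0.013,0],[-0.014,0.001,-0.02,0],[-0.014,0.001,-0.02,0],[-0.014,0.001,-0.02,0]]

```text
time_s: 4.65
tcp_pos: [0.6202, 0.1775, 0.1841]
orientation: [-1.568, -0.0, 1.292]
wrist_force: [-6.0, 1.1, 7.2]
width: 0.268
```

```bash
python3 -c "
from h import *
rows(-9,3)"
```

```text
t 4.65 ang 32.7 r 62.0 Ft(ccw+) 4.21 Fr -4.48 Fz 7.16 z 0.1841
[[-0.004, 0.0, -0.005, 0], [-0.009, 0.0, -0.009, 0], [-0.014, 0.0, -0.013, 0], [-0.014, 0.0, -0.013, 0], [-0.014, 0.0, -0.013, 0]]
```

Call:
apply_moves:
  commands:
    - [[-0.004,0,-0.005,0],[-0.009,0,-0.009,0],[-0.014,0,-0.013,0],[-0.014,0,-0.013,0],[-0.014,0,-0.013,0]]

```text
time_s: 5.15
tcp_pos: [0.6242, 0.1699, 0.1844]
orientation: [-1.567, -0.002, 1.292]
wrist_force: [-4.5, 4.3, 4.9]
width: 0.27
```

```bash
python3 -c "
from h import *
rows(-9,3)"
```

```text
t 5.15 ang 24.7 r 61.9 Ft(ccw+) 5.76 Fr -2.29 Fz 4.86 z 0.1844
[[-0.005, 0.001, -0.004, 0], [-0.01, 0.001, -0.008, 0], [-0.016, 0.001, -0.012, 0], [-0.016, 0.001, -0.012, 0], [-0.016, 0.001, -0.012, 0]]
```

Call:
apply_moves:
  commands:
    - [[-0.005,0.001,-0.004,0],[-0.01,0.001,-0.008,0],[-0.016,0.001,-0.012,0],[-0.016,0.001,-0.012,0],[-0.016,0.001,-0.012,0]]

```text
time_s: 5.65
tcp_pos: [0.6274, 0.1615, 0.1842]
orientation: [-1.566, -0.003, 1.292]
wrist_force: [-4.9, 4.4, 6.8]
width: 0.267
```

```bash
python3 -c "
from h import *
rows(-9,3)"
```

```text
t 5.65 ang 16.4 r 62.0 Ft(ccw+) 5.55 Fr -3.43 Fz 6.76 z 0.1842
[[-0.006, 0.0, -0.003, 0], [-0.011, 0.0, -0.006, 0], [-0.017, 0.0, -0.009, 0], [-0.017, 0.0, -0.009, 0], [-0.017, 0.0, -0.009, 0]]
```

Call:
apply_moves:
  commands:
    - [[-0.006,0,-0.003,0],[-0.011,0,-0.006,0],[-0.017,0,-0.009,0],[-0.017,0,-0.009,0],[-0.017,0,-0.009,0]]

```text
time_s: 6.15
tcp_pos: [0.6292, 0.1531, 0.1845]
orientation: [-1.565, -0.005, 1.292]
wrist_force: [-3.2, 4.5, 4.9]
width: 0.268
```

```bash
python3 -c "
from h import *
rows(-9,3)"
```

```text
t 6.15 ang 8.5 r 61.9 Ft(ccw+) 4.97 Fr -2.48 Fz 4.90 z 0.1845
[[-0.006, 0.001, -0.003, 0], [-0.012, 0.001, -0.005, 0], [-0.018, 0.001, -0.007, 0], [-0.018, 0.001, -0.007, 0], [-0.018, 0.001, -0.007, 0]]
```

Call:
apply_moves:
  commands:
    - [[-0.006,0.001,-0.003,0],[-0.012,0.001,-0.005,0],[-0.018,0.001,-0.007,0],[-0.018,0.001,-0.007,0],[-0.018,0.001,-0.007,0]]

```text
time_s: 6.65
tcp_pos: [0.6299, 0.1446, 0.1843]
orientation: [-1.564, -0.007, 1.292]
wrist_force: [-3.9, 5.5, 6.2]
width: 0.267
```

```bash
python3 -c "
from h import *
rows(-9,3)"
```

```text
t 6.65 ang 0.6 r 61.9 Ft(ccw+) 5.54 Fr -3.83 Fz 6.24 z 0.1843
[[-0.006, 0.001, -0.002, 0], [-0.013, 0.001, -0.003, 0], [-0.019, 0.001, -0.004, 0], [-0.019, 0.001, -0.004, 0], [-0.019, 0.001, -0.004, 0]]
```

Call:
apply_moves:
  commands:
    - [[-0.006,0.001,-0.002,0],[-0.013,0.001,-0.003,0],[-0.019,0.001,-0.004,0],[-0.019,0.001,-0.004,0],[-0.019,0.001,-0.004,0]]

```text
time_s: 7.15
tcp_pos: [0.6294, 0.1361, 0.1844]
orientation: [-1.564, -0.01, 1.292]
wrist_force: [-2.1, 4.8, 6.6]
width: 0.261
```

```bash
python3 -c "
from h import *
rows(-9,3)"
```

```text
t 7.15 ang -7.3 r 61.9 Ft(ccw+) 4.47 Fr -2.68 Fz 6.60 z 0.1844
[[-0.006, 0.001, -0.001, 0], [-0.013, 0.001, -0.001, 0], [-0.019, 0.001, -0.002, 0], [-0.019, 0.001, -0.002, 0], [-0.019, 0.001, -0.002, 0]]
```

Call:
apply_moves:
  commands:
    - [[-0.006,0.001,-0.001,0],[-0.013,0.001,-0.001,0],[-0.019,0.001,-0.002,0],[-0.019,0.001,-0.002,0],[-0.019,0.001,-0.002,0]]

```text
time_s: 7.65
tcp_pos: [0.6279, 0.128, 0.1844]
orientation: [-1.564, -0.012, 1.292]
wrist_force: [-1.0, 5.6, 6.0]
width: 0.268
```

```bash
python3 -c "
from h import *
rows(-9,3)"
```

```text
t 7.65 ang -15.0 r 62.0 Ft(ccw+) 5.11 Fr -2.40 Fz 6.01 z 0.1844
[[-0.007, 0.001, 0.0, 0], [-0.013, 0.001, 0.0, 0], [-0.019, 0.001, 0.001, 0], [-0.019, 0.001, 0.001, 0], [-0.019, 0.001, 0.001, 0]]
```

Call:
apply_moves:
  commands:
    - [[-0.007,0.001,0,0],[-0.013,0.001,0,0],[-0.019,0.001,0.001,0],[-0.019,0.001,0.001,0],[-0.019,0.001,0.001,0]]

```text
time_s: 8.15
tcp_pos: [0.6252, 0.1202, 0.1845]
orientation: [-1.565, -0.015, 1.292]
wrist_force: [-0.1, 5.5, 4.7]
width: 0.27
```

```bash
python3 -c "
from h import *
rows(-9,3)"
```

```text
t 8.15 ang -22.6 r 62.0 Ft(ccw+) 4.98 Fr -2.23 Fz 4.74 z 0.1845
[[-0.006, 0.001, 0.001, 0], [-0.013, 0.001, 0.002, 0], [-0.019, 0.001, 0.004, 0], [-0.019, 0.001, 0.004, 0], [-0.019, 0.001, 0.004, 0]]
```

Call:
apply_moves:
  commands:
    - [[-0.006,0.001,0.001,0],[-0.013,0.001,0.002,0],[-0.019,0.001,0.004,0],[-0.019,0.001,0.004,0],[-0.019,0.001,0.004,0]]

```text
time_s: 8.65
tcp_pos: [0.6215, 0.1127, 0.1847]
orientation: [-1.567, -0.018, 1.291]
wrist_force: [0.7, 5.8, 5.2]
width: 0.269
```

```bash
python3 -c "
from h import *
rows(-9,3)"
```

```text
t 8.65 ang -30.3 r 62.0 Ft(ccw+) 5.37 Fr -2.28 Fz 5.22 z 0.1847
[[-0.006, 0.001, 0.002, 0], [-0.012, 0.001, 0.004, 0], [-0.018, 0.001, 0.006, 0], [-0.018, 0.001, 0.006, 0], [-0.018, 0.001, 0.006, 0]]
```

Call:
apply_moves:
  commands:
    - [[-0.006,0.001,0.002,0],[-0.012,0.001,0.004,0],[-0.018,0.001,0.006,0],[-0.018,0.001,0.006,0],[-0.018,0.001,0.006,0]]

```text
time_s: 9.15
tcp_pos: [0.6176, 0.1069, 0.1851]
orientation: [-1.57, -0.023, 1.291]
wrist_force: [5.9, 11.3, 2.8]
width: 0.265
```

```bash
python3 -c "
from h import *
rows(-9,3)"
```

```text
t 9.15 ang -36.8 r 61.9 Ft(ccw+) 12.60 Fr -2.01 Fz 2.77 z 0.1851
[[-0.006, 0.002, 0.002, 0], [-0.012, 0.002, 0.005, 0], [-0.018, 0.002, 0.008, 0], [-0.018, 0.002, 0.008, 0], [-0.018, 0.002, 0.008, 0]]
```

Force rose to 12.6 N, so the seat is reached. I'll hold briefly, then reverse.

Call:
apply_moves:
  commands:
    - [[0,0,0,0],[0,0,0,0]]

```text
time_s: 9.35
tcp_pos: [0.6185, 0.1087, 0.1855]
orientation: [-1.572, -0.027, 1.291]
wrist_force: [4.7, 9.2, 0.4]
width: 0.268
```

```bash
python3 -c "
from h import *
rows(50,5)"
```

```text
t 9.35 ang -34.9 r 61.6 Ft(ccw+) 10.24 Fr -1.42 Fz 0.43 z 0.1855
[[0.01, 0.003, -0.004, 0], [0.021, 0.004, -0.006, 0], [0.031, 0.004, -0.007, 0], [0.042, 0.004, -0.007, 0], [0.053, 0.004, -0.007, 0], [0.064, 0.005, -0.005, 0], [0.074, 0.005, -0.003, 0], [0.084, 0.005, 0.001, 0], [0.094, 0.006, 0.005, 0], [0.104, 0.006, 0.01, 0], [0.104, 0.006, 0.01, 0], [0.104, 0.006, 0.01, 0]]
```

Call:
apply_moves:
  commands:
    - [[0.01,0.003,-0.004,0],[0.021,0.004,-0.006,0],[0.031,0.004,-0.007,0],[0.042,0.004,-0.007,0],[0.053,0.004,-0.007,0],[0.064,0.005,-0.005,0],[0.074,0.005,-0.003,0],[0.084,0.005,0.001,0],[0.094,0.006,0.005,0],[0.104,0.006,0.01,0],[0.104,0.006,0.01,0],[0.104,0.006,0.01,0]]

```text
time_s: 10.55
tcp_pos: [0.6276, 0.1603, 0.1843]
orientation: [-1.571, -0.026, 1.292]
wrist_force: [-5.5, -1.4, 9.0]
width: 0.265
```

```bash
python3 -c "
from h import *
rows(12,4)"
```

```text
t 10.55 ang 15.3 r 61.8 Ft(ccw+) 0.12 Fr -5.65 Fz 8.97 z 0.1843
[[0.007, 0.001, 0.004, 0], [0.014, 0.001, 0.01, 0], [0.021, 0.001, 0.015, 0], [0.021, 0.001, 0.015, 0], [0.021, 0.001, 0.015, 0]]
```

Slack (Ft≈0). Continuing.

Call:
apply_moves:
  commands:
    - [[0.007,0.001,0.004,0],[0.014,0.001,0.01,0],[0.021,0.001,0.015,0],[0.021,0.001,0.015,0],[0.021,0.001,0.015,0]]

```text
time_s: 11.05
tcp_pos: [0.6231, 0.1717, 0.1846]
orientation: [-1.571, -0.024, 1.292]
wrist_force: [-4.1, -6.5, 8.0]
width: 0.265
```

```bash
python3 -c "
from h import *
rows(12,4)"
```

```text
t 11.05 ang 26.7 r 61.6 Ft(ccw+) -3.96 Fr -6.60 Fz 7.97 z 0.1846
[[0.007, 0.001, 0.006, 0], [0.012, 0.001, 0.012, 0], [0.018, 0.002, 0.019, 0], [0.018, 0.002, 0.019, 0], [0.018, 0.002, 0.019, 0]]
```

Call:
apply_moves:
  commands:
    - [[0.007,0.001,0.006,0],[0.012,0.001,0.012,0],[0.018,0.002,0.019,0],[0.018,0.002,0.019,0],[0.018,0.002,0.019,0]]

```text
time_s: 11.55
tcp_pos: [0.6166, 0.1819, 0.1845]
orientation: [-1.571, -0.022, 1.292]
wrist_force: [-2.7, -7.8, 9.9]
width: 0.265
```

```bash
python3 -c "
from h import *
rows(85,5)"
```

```text
t 11.55 ang 38.0 r 61.6 Ft(ccw+) -4.48 Fr -6.96 Fz 9.89 z 0.1845
[[0.007, 0.001, 0.009, 0], [0.012, 0.001, 0.018, 0], [0.016, 0.001, 0.028, 0], [0.019, 0.001, 0.038, 0], [0.022, 0.001, 0.049, 0], [0.024, 0.002, 0.059, 0], [0.024, 0.002, 0.07, 0], [0.024, 0.002, 0.081, 0], [0.023, 0.001, 0.092, 0], [0.021, 0.001, 0.102, 0], [0.018, 0.001, 0.113, 0], [0.014, 0.001, 0.123, 0], [0.009, 0.001, 0.133, 0], [0.003, 0.001, 0.142, 0], [-0.003, 0.001, 0.151, 0], [-0.01, 0.001, 0.159, 0], [-0.018, 0.001, 0.166, 0], [-0.018, 0.001, 0.166, 0], [-0.018, 0.001, 0.166, 0]]
```

Call:
apply_moves:
  commands:
    - [[0.007,0.001,0.009,0],[0.012,0.001,0.018,0],[0.016,0.001,0.028,0],[0.019,0.001,0.038,0],[0.022,0.001,0.049,0],[0.024,0.002,0.059,0],[0.024,0.002,0.07,0],[0.024,0.002,0.081,0],[0.023,0.001,0.092,0],[0.021,0.001,0.102,0],[0.018,0.001,0.113,0],[0.014,0.001,0.123,0],[0.009,0.001,0.133,0],[0.003,0.001,0.142,0],[-0.003,0.001,0.151,0],[-0.01,0.001,0.159,0],[-0.018,0.001,0.166,0],[-0.018,0.001,0.166,0],[-0.018,0.001,0.166,0]]

```text
time_s: 13.45
tcp_pos: [0.5356, 0.1971, 0.1851]
orientation: [-1.575, -0.025, 1.292]
wrist_force: [1.8, 5.1, 8.1]
width: 0.264
```

```bash
python3 -c "
from h import *
print(state()['orientation'])
rows(90,5)"
```

```text
[-1.57491561 -0.02532532  1.29228032]
t 13.45 ang 121.3 r 62.2 Ft(ccw+) -4.17 Fr 3.42 Fz 8.08 z 0.1851
[[-0.009, 0.002, 0.007, 0], [-0.017, 0.002, 0.013, 0], [-0.027, 0.001, 0.018, 0], [-0.037, 0.001, 0.023, 0], [-0.047, 0.001, 0.027, 0], [-0.057, 0.001, 0.03, 0], [-0.068, 0.0, 0.031, 0], [-0.079, 0.0, 0.032, 0], [-0.089, -0.0, 0.032, 0], [-0.1, -0.0, 0.032, 0], [-0.111, -0.001, 0.03, 0], [-0.121, -0.001, 0.027, 0], [-0.131, -0.001, 0.023, 0], [-0.141, -0.001, 0.019, 0], [-0.151, -0.002, 0.013, 0], [-0.16, -0.002, 0.007, 0], [-0.168, -0.002, 0.0, 0], [-0.176, -0.002, -0.007, 0], [-0.176, -0.002, -0.007, 0], [-0.176, -0.002, -0.007, 0]]
```

Call:
apply_moves:
  commands:
    - [[-0.009,0.002,0.007,0],[-0.017,0.002,0.013,0],[-0.027,0.001,0.018,0],[-0.037,0.001,0.023,0],[-0.047,0.001,0.027,0],[-0.057,0.001,0.03,0],[-0.068,0,0.031,0],[-0.079,0,0.032,0],[-0.089,0,0.032,0],[-0.1,0,0.032,0],[-0.111,-0.001,0.03,0],[-0.121,-0.001,0.027,0],[-0.131,-0.001,0.023,0],[-0.141,-0.001,0.019,0],[-0.151,-0.002,0.013,0],[-0.16,-0.002,0.007,0],[-0.168,-0.002,0,0],[-0.176,-0.002,-0.007,0],[-0.176,-0.002,-0.007,0],[-0.176,-0.002,-0.007,0]]

```text
time_s: 15.45
tcp_pos: [0.5137, 0.1115, 0.1843]
orientation: [-1.572, -0.024, 1.292]
wrist_force: [-11.8, -2.1, 14.7]
width: 0.267
```

```bash
python3 -c "
from h import *
print(state()['orientation'])
rows(90,5)"
```

```text
[-1.57190626 -0.02435616  1.2920271 ]
t 15.45 ang -149.1 r 63.3 Ft(ccw+) -4.30 Fr 11.20 Fz 14.66 z 0.1843
[[-0.005, 0.0, -0.01, 0], [-0.011, 0.0, -0.019, 0], [-0.017, 0.0, -0.028, 0], [-0.022, 0.0, -0.038, 0], [-0.025, -0.0, -0.048, 0], [-0.028, -0.0, -0.058, 0], [-0.03, -0.0, -0.069, 0], [-0.031, -0.0, -0.08, 0], [-0.032, -0.0, -0.091, 0], [-0.031, -0.0, -0.101, 0], [-0.029, -0.0, -0.112, 0], [-0.026, 0.0, -0.123, 0], [-0.023, 0.0, -0.133, 0], [-0.018, 0.0, -0.143, 0], [-0.013, 0.0, -0.152, 0], [-0.007, 0.001, -0.161, 0], [0.0, 0.001, -0.169, 0], [0.008, 0.001, -0.177, 0], [0.008, 0.001, -0.177, 0], [0.008, 0.001, -0.177, 0]]
```

```bash
python3 -c "
from h import *
rows(90,5,2,.0632)"
```

```text
t 15.45 ang -149.1 r 63.3 Ft(ccw+) -4.30 Fr 11.20 Fz 14.66 z 0.1843
[[-0.007, 0.0, -0.009, 0], [-0.013, 0.0, -0.017, 0], [-0.019, 0.0, -0.027, 0], [-0.024, -0.0, -0.037, 0], [-0.028, -0.0, -0.047, 0], [-0.031, -0.0, -0.058, 0], [-0.033, -0.0, -0.069, 0], [-0.034, -0.0, -0.08, 0], [-0.034, -0.0, -0.091, 0], [-0.033, -0.0, -0.102, 0], [-0.031, -0.0, -0.113, 0], [-0.029, -0.0, -0.123, 0], [-0.025, 0.0, -0.134, 0], [-0.02, 0.0, -0.144, 0], [-0.015, 0.0, -0.153, 0], [-0.009, 0.0, -0.162, 0], [-0.002, 0.001, -0.171, 0], [0.006, 0.001, -0.179, 0], [0.006, 0.001, -0.179, 0], [0.006, 0.001, -0.179, 0]]
```

Call:
apply_moves:
  commands:
    - [[-0.007,0,-0.009,0],[-0.013,0,-0.017,0],[-0.019,0,-0.027,0],[-0.024,0,-0.037,0],[-0.028,0,-0.047,0],[-0.031,0,-0.058,0],[-0.033,0,-0.069,0],[-0.034,0,-0.08,0],[-0.034,0,-0.091,0],[-0.033,0,-0.102,0],[-0.031,0,-0.113,0],[-0.029,0,-0.123,0],[-0.025,0,-0.134,0],[-0.02,0,-0.144,0],[-0.015,0,-0.153,0],[-0.009,0,-0.162,0],[-0.002,0.001,-0.171,0],[0.006,0.001,-0.179,0],[0.006,0.001,-0.179,0],[0.006,0.001,-0.179,0]]

```text
time_s: 17.45
tcp_pos: [0.6002, 0.09, 0.1841]
orientation: [-1.57, -0.024, 1.292]
wrist_force: [-5.1, 0.5, 8.4]
width: 0.265
```

```bash
python3 -c "
from h import *
rows(80,5,2,.0622)"
```

```text
t 17.45 ang -59.2 r 62.9 Ft(ccw+) -4.11 Fr -3.05 Fz 8.37 z 0.1841
[[0.009, 0.0, -0.006, 0], [0.018, 0.001, -0.012, 0], [0.027, 0.001, -0.018, 0], [0.037, 0.001, -0.023, 0], [0.047, 0.001, -0.027, 0], [0.058, 0.002, -0.03, 0], [0.068, 0.002, -0.032, 0], [0.079, 0.002, -0.033, 0], [0.09, 0.002, -0.033, 0], [0.101, 0.003, -0.032, 0], [0.111, 0.003, -0.03, 0], [0.122, 0.003, -0.028, 0], [0.132, 0.003, -0.024, 0], [0.142, 0.004, -0.02, 0], [0.152, 0.004, -0.014, 0], [0.161, 0.004, -0.008, 0], [0.161, 0.004, -0.008, 0], [0.161, 0.004, -0.008, 0]]
```

Call:
apply_moves:
  commands:
    - [[0.009,0,-0.006,0],[0.018,0.001,-0.012,0],[0.027,0.001,-0.018,0],[0.037,0.001,-0.023,0],[0.047,0.001,-0.027,0],[0.058,0.002,-0.03,0],[0.068,0.002,-0.032,0],[0.079,0.002,-0.033,0],[0.09,0.002,-0.033,0],[0.101,0.003,-0.032,0],[0.111,0.003,-0.03,0],[0.122,0.003,-0.028,0],[0.132,0.003,-0.024,0],[0.142,0.004,-0.02,0],[0.152,0.004,-0.014,0],[0.161,0.004,-0.008,0],[0.161,0.004,-0.008,0],[0.161,0.004,-0.008,0]]

```text
time_s: 19.25
tcp_pos: [0.6259, 0.1655, 0.1844]
orientation: [-1.57, -0.022, 1.292]
wrist_force: [-4.9, -6.4, 8.4]
width: 0.267
```

```bash
python3 -c "
from h import *
ft()"
```

```text
t 19.25 ang 20.4 r 61.7 Ft(ccw+) -4.30 Fr -6.81 Fz 8.38 z 0.1844
```

Call:
apply_moves:
  commands:
    - [[0,0,0,0],[0,0,0,0],[0,0,0,0],[0,0,0,0],[0,0,0,0],[0,0,0,0]]
  gripper: 55

```text
time_s: 19.85
tcp_pos: [0.6259, 0.1656, 0.1844]
orientation: [-1.57, -0.022, 1.292]
wrist_force: [0.4, -0.3, -0.6]
width: 0.642
```

Call:
apply_moves:
  commands:
    - [[0,-0.03,0,0],[0,-0.08,0,0],[0,-0.16,0,0],[0,-0.24,0,0],[0,-0.3,0,0],[0,-0.3,0,0],[0,-0.3,0,0],[0,-0.3,0,0]]

```text
time_s: 20.65
tcp_pos: [0.6247, 0.1623, 0.3336]
orientation: [-1.568, -0.021, 1.292]
wrist_force: [-1.1, 0.6, -0.3]
width: 0.647
```

```bash
python3 -c "
from h import *
ft();print(state()['wrist_force'],state()['tcp_pos'],state()['width'])
cv2.imwrite('pics/s2.png',read_camera('scene')[:,:,::-1]);cv2.imwrite('pics/w2.png',read_camera('wrist')[:,:,::-1])"
```

```text
t 20.65 ang 17.9 r 59.6 Ft(ccw+) 0.93 Fr -0.87 Fz -0.25 z 0.3336
[-1.11220352  0.61694559 -0.25023952] [0.62471679 0.16230423 0.33360447] 0.6467909872277315
```

View pics/w2.png

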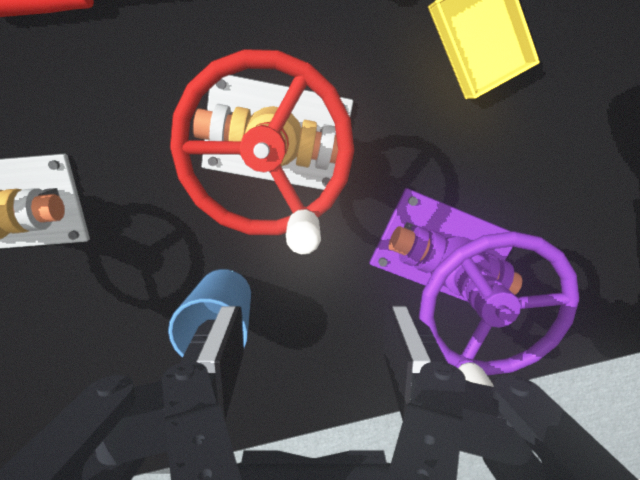

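View pics/s2.png

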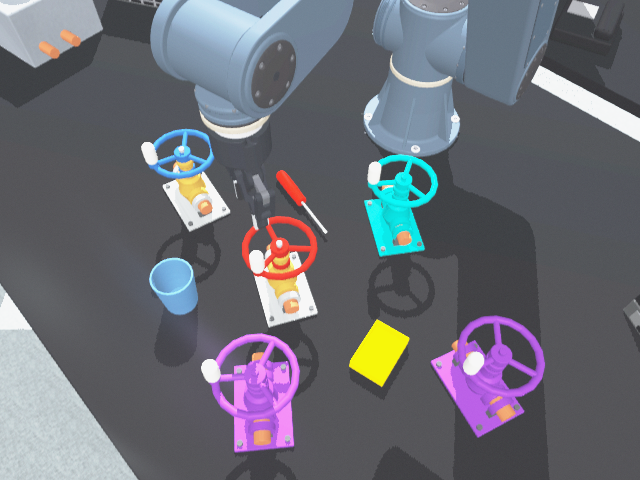

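The gripper is clear of the wheel. The grip stands where it was released, at (303,232) in the wrist view. Blue wheel, cup, driver and tray are unchanged in the scene view.

```bash
python3 -c "
from workcell import order
print(order.close_job())"
```

```text
the job is handed in; nothing more can be done
None
```

I shut the red valve onto its seat, opened it by about one full turn of the stem, let go of the wheel and handed the job in at about 21 s. No verdict was reported, and the one-turn result comes from the wheel angle and force; the stem was not measured directly.

- **Shutting:** I turned the crank grip clockwise at about 5 N until the force rose. It peaked at 12.6 N when read and settled at 10.2 N, below the 20 N that damages the seat.
- **Slack on reversing:** The wheel turned free (about 0 N) until roughly 50° from home. The drive picked up between 15° and 27° of wheel angle, which I took as 21°.
- **Opening:** From there I drove a steady 4.1–4.5 N round to 380.4°. That is one turn to within about ±6°, against the ±36° allowed.
- **Final checks:** The gripper is open and about 15 cm above where it held the crank grip, with wrist force back to about 1 N. The crank grip stayed where I let go. The blue wheel, cup, screwdriver and tray look unmoved in the scene picture.
- **Disagreements:** The scene camera's fit of the wheel's rim was poor (52 mm radius against 68 mm expected), so I used the top camera and confirmed it with a wrist view. My axis estimate was about 1 mm off, which put up to about 11 N of sideways load on the grip.

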